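Turn the stock round into the new tray

TASK

Move the four containers from the old grey tray into the new divided wooden tray, one to each compartment, in the reverse order: the one at the back of the old tray (farthest from the robot) goes into the front compartment of the new tray (nearest the robot), and so on, until the one at the front is at the back. Set each down gently, standing upright on the compartment's floor; do not drop one from a height or knock one over at any time.

Things in the scene. Friction and masses are not known exactly. Their poses are not given: they have to be found in the camera images.
- old_tray: Shallow open grey plastic tray, fixed, 312 x 84 x 12 mm high, walls and floor 4 mm, no dividers, on the left or the right. Four cork pads lie in a row along its x at -114, -38, 38, 114 mm, y = 0. Origin: centre of its underside, on the work surface. Its x points away from the robot, within 0.25 rad of world x: -x end is the front, +x end the back.
- new_tray: Light wooden tray, fixed, empty, on the other side; 308 x 80 x 25 mm high, walls and floor 4 mm. Three cross walls, as high as the sides, make four compartments 72 x 72 mm inside in a row along its x: centres at -114, -38, 38, 114 mm, y = 0, floor at z = 4 mm. Origin: centre of its underside, on the work surface. Its x points away from the robot, within 0.25 rad of world x: -x end is the front.
- can: Spray can, upright, loose, about 0.2 kg: round bare aluminium body 50 mm in diameter and straight up to 86 mm, white cap 40 mm in diameter on top, 112 mm tall in all. Origin: centre of its underside; z is its axis, up.
- jar: Squat jar, upright, loose, about 0.3 kg: amber glass with a flat steel lid, 56 mm in diameter all the way up (lid included), 80 mm tall. Origin: centre of its underside; z is its axis, up.
- bottle: Slim bottle, upright, loose, about 0.16 kg: white plastic, round, 44 mm in diameter and straight up to 78 mm, then a shoulder and a narrow neck with a grey cap 26 mm in diameter, 118 mm tall in all. Origin: centre of its underside; z is its axis, up.
- canister: Square steel canister, upright, loose, about 0.24 kg: 46 x 46 mm in plan, flat-sided up to 86 mm, with a black screw cap 28 mm in diameter, 101 mm tall in all. Origin: centre of its underside; z up, x and y square to its flat sides. Turned by up to 0.15 rad from the tray.
- pad_can: Cork pad, 64 x 64 x 4 mm, fixed in the old tray, on which the can stands at the start (within 5 mm of its centre). It stays, and so marks the can's old place in the row, which may be any of the four; the pads look alike. Origin: centre of its underside, 4 mm above the work surface (top at 8 mm); axes as the old tray's.
- pad_jar: Cork pad, 64 x 64 x 4 mm, fixed in the old tray, on which the jar stands at the start (within 5 mm of its centre). It stays, and so marks the jar's old place in the row, which may be any of the four; the pads look alike. Origin: centre of its underside, 4 mm above the work surface (top at 8 mm); axes as the old tray's.
- pad_bottle: Cork pad, 64 x 64 x 4 mm, fixed in the old tray, on which the bottle stands at the start (within 5 mm of its centre). It stays, and so marks the bottle's old place in the row, which may be any of the four; the pads look alike. Origin: centre of its underside, 4 mm above the work surface (top at 8 mm); axes as the old tray's.
- pad_canister: Cork pad, 64 x 64 x 4 mm, fixed in the old tray, on which the canister stands at the start (within 5 mm of its centre). It stays, and so marks the canister's old place in the row, which may be any of the four; the pads look alike. Origin: centre of its underside, 4 mm above the work surface (top at 8 mm); axes as the old tray's.
There are look-alikes about, which are no part of the job. What is shaped like the can but green is not meant.

How it is judged:
By the outcome, as a careful person would: the job done as asked, in the order asked, and still so for the second after the job is handed in, with the robot touching nothing.
It also fails if it takes over 120 s, if anything falls off the work surface, if the arm or the gripper's body presses on something with over 40 N, if the wrist force passes 120 N, or if a joint passes its speed limit or range.

ROBOT

A 6-joint arm with a two-finger parallel gripper is mounted at the origin on the work surface. World frame = base frame: x ahead of the robot, y to its left, z up, the work surface at z = 0. Lengths are in mm, angles in rad, forces in N, time in s.
With the tool pointing down it reaches from about 275 to 1000 mm from the base axis. Payload 8.4 kg.
Tool frame: the origin (TCP) lies on the centre line of the jaws, within the pads' length; the fingertips stand 17 mm ahead of it and the grasp point (between the pads) lies 2 mm behind it (r.tcp_to_tips is the z of the fingertips in the tool frame, in mm); z points along the fingers, y is the direction in which the jaws open and shut (so a half turn about z gives the same grasp; the last joint's range is limited). The gripper opens to 85 mm and grips with 20 to 120 N. Pads are 22 mm wide; open, the fingers measure 114 mm over their backs; the gripper's body (76 mm by 85 mm) begins 54 mm behind the grasp point. The pads swing forward as they close: fully open they stand 13 mm farther back than shut.
Start: joints at [-1.115, 0.353, 1.633, -0, 1.155, -0.002], TCP at [276.234, -560.645, 248.281] pointing down, gripper open.
Joint ranges: [-2.63, 2.63], [-0.92, 2.1], [0.06, 2.66], [-1.3, 4.44], [0, 2.69], [-3.02, 3.02]. Speed limits (rad/s): [2.22, 2.22, 2.79, 3.14, 3.14, 3.14].

INTERFACE

Orientations are given as [roll, pitch, yaw] about the fixed x, y, z axes, in that order (R = Rz(yaw) Ry(pitch) Rx(roll)).
In Python, from rig import r, cams, job gives the robot as it stands.
- The arm moves only by the tool drive_tool, never from a script. Its argument "deltas" is a list of rows, each a list of 4 numbers: the shift along the tool's x, y, z in cm, then the turn about the tool's z in rad. In form: [[x, y, z, roll], ...]. A call has 1 to 12 rows; each row shifts and turns the commanded pose from where the row before left it, along the tool's axes as they then stand; what a row does not reach is not made up. A row lasts 1/12 s, in which the tool goes at most 41.7 mm and 7.16 degrees, less where a joint would pass 70% of its speed; a pose out of reach is approached as far as the arm can. A call with a gripper value outside its range is refused whole. "jaw" is the closure, from 0 (fully open) to 1 (shut), set as the call begins (left out, the last holds). The fingers move at their own pace and stop on an object; "force" is the grip in N (left out, the last holds). Time passes only in rows, so rows that do not move let the fingers close. It gives the time, the measured TCP pose, the force and the opening at its end, in the units of the state.
- r.sense(): the state, without advancing time (a new reading comes with each control period).
- cams.grab_frame(name): name is "scene" or "top"; returns (picture, depth): 384x512x3 uint8, red, green, blue; 384x512 float32, mm along the optical axis (not along the pixel's ray), 0 where there is no reading.
- cams.camera_params(name): a dict with "fx", "fy", "cx", "cy" (pixels), "R" (3x3) and "t" (3): a world point X has camera coordinates R X + t. Camera axes: x right, y down, z forward; pixel columns grow to the right and rows downward; lengths in mm; the calibration is good to about 2 mm. A picture is of the moment at which its call begins. camera_params takes no time and is no camera call.
- job.sign_off(): hands the job in, once; it reports no verdict.
The state is a dict: "clock": time; "qpos": joint angles; "qvel": joint speeds; "joint_efforts": joint torques, N m; "eef_pos": TCP position; "tcp_rot": TCP orientation; "contact_force": force on the tool from outside, world axes, zero at the start; "wrist_torque": the same for the moment, N m; "opening": opening from 0.0 (shut) to 1.0 (fully open).
Only numpy, scipy, OpenCV 4.12 (cv2) and the standard library are available. Lean on these libraries where they do the work, as an engineer would, in place of code of your own. Each camera call takes 0.05 s, during which the arm holds its last target. There are 200 camera calls.

## Working session

There is one attempt and no reset: what is moved stays moved. The work goes in short steps, Python scripts to look and compute and a tool call to move; the robot and the scene stay as the last step left them, time stands still between calls to the robot, and variables do not carry over. Pictures are saved under pics/ and viewed, about 12 in all and at most 16, crops included, and the job is handed in when it is done.

Besides the shell and the picture viewer there is one more tool, called as name([rows], argument=value, ...), one row to a line, values as JSON. drive_tool: Moves the arm, as the interface text tells. Its arguments: {"type":"object","properties":{"deltas":{"type":"array"},"jaw":{"type":"number"},"force":{"type":"number"}},"required":["deltas"]}

```bash
ls; mkdir -p pics; python3 - <<'E'
from rig import r,cams,job
import cv2,numpy as np
s=r.sense();print(s)
for n in("scene","top"):
    p,d=cams.grab_frame(n);cv2.imwrite(f"pics/{n}0.png",p[:,:,::-1]);np.savez(f"pics/{n}0.npz",p=p,d=d);print(cams.camera_params(n))
E
```

```text
pics
{'clock': 0.0, 'qpos': array([-1.11541700e+00,  3.53651314e-01,  1.63414369e+00, -9.55519738e-07,
        1.15518839e+00, -2.41754041e-03]), 'qvel': array([ 0.00032999, -0.00106335,  0.00049354, -0.00012779, -0.00172352,
       -0.00065718]), 'joint_efforts': array([-1.68011342e-03, -6.05248475e+01, -3.42072165e+01, -1.48850827e-04,
        9.10782226e-03, -6.32746463e-06]), 'eef_pos': array([ 276.02310471, -560.23956436,  247.55559592]), 'tcp_rot': array([-3.14020192e+00, -2.48852266e-06,  4.57797254e-01]), 'contact_force': array([ 0.4835142 , -0.08378222,  0.18703198]), 'wrist_torque': array([ 0.05944134,  0.01606979, -0.02100078]), 'opening': 0.9980574715732442}
{'fx': 471.67656431659486, 'fy': 471.67656431659486, 'cx': 255.62454170484125, 'cy': 189.9053017159085, 'R': array([[-0.76196968,  0.64746608, -0.0137799 ],
       [ 0.38914182,  0.4407455 , -0.80889557],
       [-0.51765902, -0.62171624, -0.58779084]]), 't': array([ 383.89003257, -122.2492337 , 1370.16951006])}
{'fx': 447.65116943401097, 'fy': 447.65116943401097, 'cx': 247.8657908839077, 'cy': 192.7812896218205, 'R': array([[-0.01535368, -0.99981718, -0.01139603],
       [-0.99244733,  0.01662583, -0.12153963],
       [ 0.12170688,  0.00944388, -0.99252116]]), 't': array([-7.64097412e-01,  4.94123993e+02,  8.01173459e+02])}
```

View pics/scene0.png

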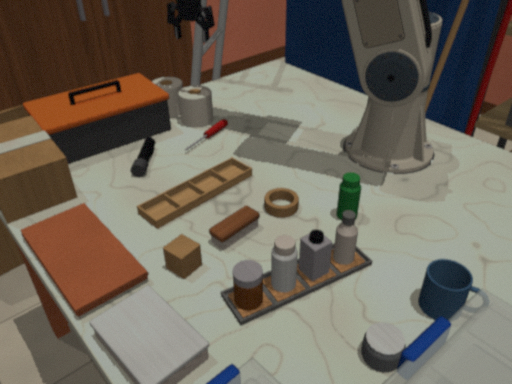

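View pics/top0.png

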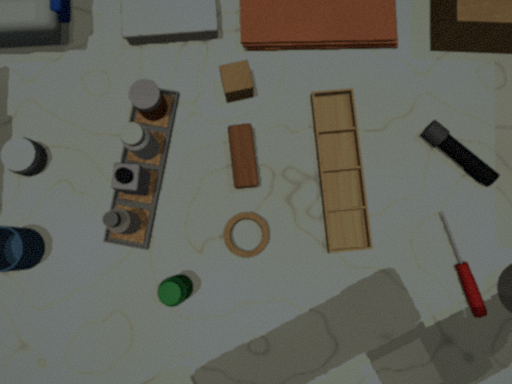

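Top view: old tray on the left, with (back to front) jar (147,95), can (135,135), canister (127,177) and bottle (120,220). New tray is at (341,170). The green can at (174,290) is the decoy. In the new tray, front to back, that makes jar, can, canister, bottle.

```bash
cat > h.py <<'E'
import numpy as np,cv2
from rig import r,cams,job
def cloud(n,p=None,d=None):
    if p is None: p,d=cams.grab_frame(n)
    c=cams.camera_params(n);v,u=np.mgrid[:384,:512]
    X=np.stack([(u-c['cx'])/c['fx']*d,(v-c['cy'])/c['fy']*d,d],-1)
    W=(X-c['t'])@c['R']; W[d<=0]=np.nan
    return p,W
def rect(P): # centre, size, angle of long side
    (x,y),(w,h),a=cv2.minAreaRect(P[:,:2].astype(np.float32))
    return np.round([x,y,w,h,a],2)
E
python3 - <<'E'
from h import *
for n in("top","scene"):
    z=np.load(f"pics/{n}0.npz");p,W=cloud(n,z['p'],z['d'])
    c=cams.camera_params(n);print(n,'cam at',-c['R'].T@c['t'])
    x,y,zz=W[...,0],W[...,1],W[...,2]
    print('table z',np.nanmedian(zz[(x>350)&(x<600)&(abs(y)<80)]))
    old=(x>300)&(x<800)&(y>150)&(y<400)
    hi=(old&(zz>60)).astype(np.uint8)
    k,L,st,ce=cv2.connectedComponentsWithStats(hi)
    for i in range(1,k):
        if st[i,4]<40: continue
        P=W[L==i];top=np.percentile(P[:,2],97);T=P[P[:,2]>top-5]
        print('obj',ce[i].round(),'top',top.round(1),len(T),'circ',np.round(np.array(cv2.minEnclosingCircle(T[:,:2].astype(np.float32))[0]),1),'rect',rect(T),'body',rect(P[(P[:,2]>85)&(P[:,2]<98)]) if ((P[:,2]>85)&(P[:,2]<98)).sum()>5 else '')
    m=((x>300)&(x<800)&(y>-280)&(y<-60)&(zz>14)&(zz<36)).astype(np.uint8)
    k,L,st,ce=cv2.connectedComponentsWithStats(m)
    for i in range(1,k):
        if st[i,4]>150: print('lowobj',ce[i].round(),st[i,4],rect(W[L==i]),np.percentile(W[L==i][:,2],[50,95]))
E
```

```text
top cam at [392.87198174 -16.54536207 855.22854984]
table z 0.5812233750359785
obj [35. 26.] top 113.4 232 circ [791.  364.7] rect [7.9233e+02 3.6466e+02 1.5170e+01 7.0620e+01 7.0000e-02] body [785.03 363.8    3.37  70.41   4.87]
obj [144.  95.] top 90.4 700 circ [668.5 174.8] rect [668.93 176.34  51.37  55.27  87.65] body [668.93 176.34  51.37  55.27  87.65]
obj [136. 138.] top 121.9 409 circ [588.8 186.3] rect [588.61 187.09  38.04  37.8   12.92] body [584.62 182.86  36.66  49.35  45.65]
obj [127. 177.] top 110.6 209 circ [519.5 203. ] rect [519.12 202.73  25.95  26.     0.99] body [519.45 202.88  47.2   46.02  84.52]
obj [118. 220.] top 128.1 200 circ [444.1 217.6] rect [443.94 217.66  25.22  24.99   4.13] body [443.28 214.24  36.7   42.63  75.75]
obj [ 21. 248.] top 87.1 130 circ [398.8 399.5] rect [3.9881e+02 3.8953e+02 6.8270e+01 1.9860e+01 2.2000e-01] body [398.61 389.12  19.1   64.71  89.28]
lowobj [329.  40.] 1247 [ 7.9138e+02 -1.6983e+02  1.7210e+01  2.1966e+02  1.0000e-02] [31.71259112 34.95942138]
lowobj [341. 167.] 1597 [ 539.64 -183.64  309.21   81.16    4.31] [23.48934
[... 396 characters left out ...]
circ [590.5 189.4] rect [592.65 189.08  39.03  38.73  69.94] body [597.62 194.02  36.62  49.09  43.37]
obj [247. 275.] top 89.3 544 circ [671.1 176.1] rect [672.   176.78  55.17  53.45   3.39] body [672.   176.78  55.17  53.45   3.39]
obj [435. 267.] top 85.3 86 circ [402.2 398.9] rect [402.16 390.42  18.54  63.69  89.53] body [4.0170e+02 3.9052e+02 6.2570e+01 1.7630e+01 1.9000e-01]
obj [263. 371.] top 111.3 241 circ [793.1 360.4] rect [7.940e+02 3.603e+02 1.193e+01 5.809e+01 3.400e-01] body 
lowobj [193. 189.] 1209 [ 542.37 -183.52  311.11   87.04    4.37] [20.65242589 25.49396456]
lowobj [108. 231.] 277 [ 7.9498e+02 -1.6950e+02  1.0040e+01  2.1791e+02  8.0000e-02] [32.71148284 34.5966323 ]
```

```bash
cat >> h.py <<'E'
def to(x,y,z,yaw=None,n=None):
    s=r.sense();p=s['eef_pos'];R,P,w=s['tcp_rot']
    d=np.array([x,y,z])-p;c,sn=np.cos(w),np.sin(w)
    print('t',round(s['clock'],2),'pos',p.round(1),'rpy',s['tcp_rot'].round(3),'F',s['contact_force'].round(1),'open',round(s['opening'],3))
    print('tool cm',np.round([c*d[0]+sn*d[1],sn*d[0]-c*d[1],-d[2]],1)/10,'dist',np.linalg.norm(d).round(),'turn',None if yaw is None else round(w-yaw,3))
E
```

drive_tool([
  [0,0,0,0.1],
  [0,0,0,0.1],
  [0,0,0,0.1],
  [0,0,0,0.1],
  [0,0,0,0.1],
  [0,0,0,0.1],
  [0,0,0,0.043],
  [0,0,0,0],
  [0,0,0,0],
], jaw=0, force=40)

```text
clock: 0.85
eef_pos: [276.2, -560.5, 248.0]
tcp_rot: [-3.141, 0.0, -0.183]
contact_force: [1.0, 0.6, -0.8]
opening: 1.0
```

```bash
python3 -c "
from h import *
to(670,176.2,248,-0.185)"
```

```text
t 0.85 pos [ 276.2 -560.5  248. ] rpy [-3.141  0.    -0.183] F [ 1.   0.6 -0.8] open 1.0
tool cm [ 25.28 -79.62  -0.  ] dist 835.0 turn 0.002
```

drive_tool([
  [0.5,-1.6,0,0],
  [1.053,-3.3,0,0],
  [1.053,-3.3,0,0],
  [1.053,-3.3,0,0],
  [1.053,-3.3,0,0],
  [1.053,-3.3,0,0],
  [1.053,-3.3,0,0],
  [1.053,-3.3,0,0],
  [1.053,-3.3,0,0],
  [1.053,-3.3,0,0],
  [1.053,-3.3,0,0],
  [1.053,-3.3,0,0],
])

```text
clock: 1.85
eef_pos: [465.1, -208.0, 248.4]
tcp_rot: [-3.141, -0.0, -0.184]
contact_force: [-0.0, -0.3, 0.2]
opening: 1.002
```

drive_tool([
  [1.053,-3.3,0,0],
  [1.053,-3.3,0,0],
  [1.053,-3.3,0,0],
  [1.053,-3.3,0,0],
  [1.053,-3.3,0,0],
  [1.053,-3.3,0,0],
  [1.053,-3.3,0,0],
  [1.053,-3.3,0,0],
  [1.053,-3.3,0,0],
  [1.053,-3.3,0,0],
  [1.053,-3.3,0,0],
  [0.5,-1.6,0,0],
])

```text
clock: 2.85
eef_pos: [654.1, 144.1, 248.1]
tcp_rot: [-3.14, -0.0, -0.182]
contact_force: [-0.3, -0.2, 0.3]
opening: 1.003
```

```bash
python3 -c "
from h import *
to(670,176.2,70,-0.185)"
```

```text
t 2.85 pos [654.1 144.1 248.1] rpy [-3.14  -0.    -0.182] F [-0.3 -0.2  0.3] open 1.003
tool cm [ 0.98 -3.45 17.81] dist 182.0 turn 0.003
```

drive_tool([
  [0.5,-1.7,0,0],
  [0.48,-1.75,0,0],
  [0,0,0,0],
  [0,0,0,0],
  [0,0,0,0],
])

```text
clock: 3.27
eef_pos: [668.6, 171.9, 248.0]
tcp_rot: [3.141, 0.001, -0.184]
contact_force: [-0.4, -1.2, -0.1]
opening: 1.001
```

```bash
python3 -c "
from h import *
to(670,176.2,66,-0.185)
p,d=cams.grab_frame('top');cv2.imwrite('pics/a1.png',cv2.resize(p[60:260,80:260,::-1],None,fx=3,fy=3))"
```

```text
t 3.27 pos [668.6 171.9 248. ] rpy [ 3.141e+00  1.000e-03 -1.840e-01] F [-0.4 -1.2 -0.1] open 1.001
tool cm [ 0.06 -0.45 18.2 ] dist 182.0 turn 0.001
```

View pics/a1.png

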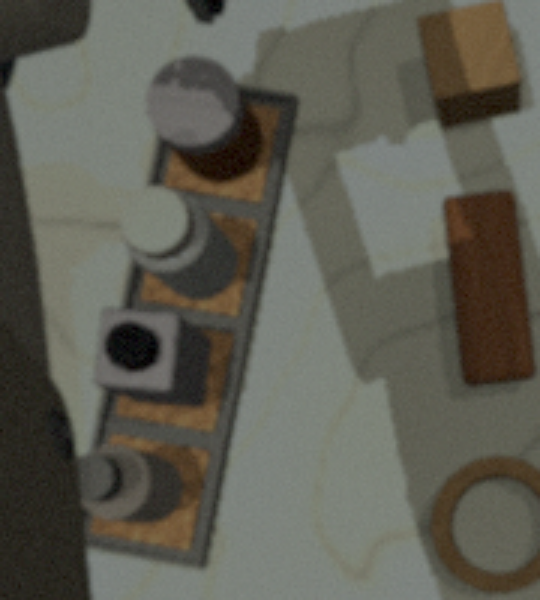

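The jar (195,100 in the crop) stands clear, and the right fingertip (205,5) is above and to its right, as projected. Next I descend.

drive_tool([
  [0.05,-0.45,0,0],
  [0,0,2.5,0],
  [0,0,3,0],
  [0,0,3,0],
  [0,0,2.5,0],
  [0,0,1,0],
  [0,0,0,0],
  [0,0,0,0],
])

```text
clock: 3.98
eef_pos: [670.9, 176.2, 128.9]
tcp_rot: [-3.142, -0.0, -0.186]
contact_force: [0.8, -0.9, 0.4]
opening: 0.996
```

```bash
python3 -c "
from h import *
to(670,176.2,66,-0.185)
p,d=cams.grab_frame('scene');cv2.imwrite('pics/a2.png',cv2.resize(p[130:330,150:400,::-1],None,fx=3,fy=3))"
```

```text
t 3.98 pos [670.9 176.2 128.9] rpy [-3.142 -0.    -0.186] F [ 0.8 -0.9  0.4] open 0.996
tool cm [-0.09  0.01  6.29] dist 63.0 turn -0.001
```

View pics/a2.png

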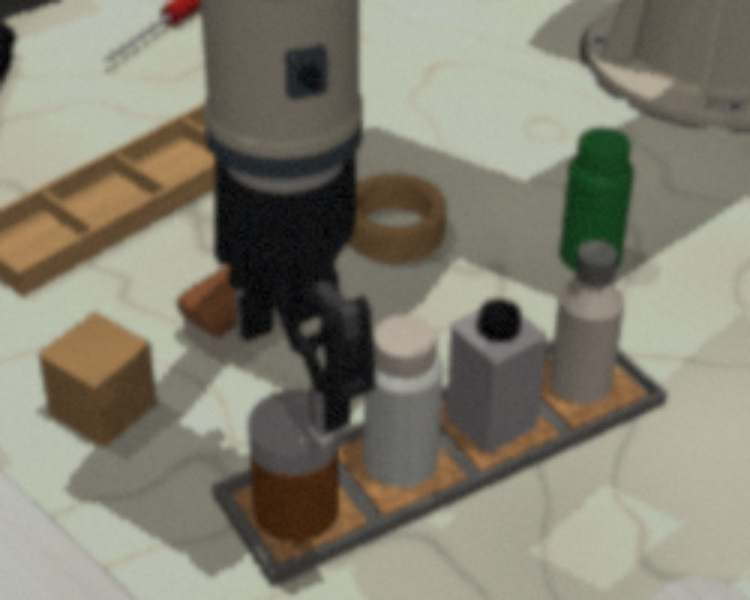

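Jaws straddle the jar (295,460): fingertips at (255,325) and (335,420), with their midpoint above it. Descending and gripping.

drive_tool([
  [-0.05,0,1.5,0],
  [0,0,1.8,0],
  [0,0,1.8,0],
  [0,0,1.2,0],
  [0,0,0,0],
  [0,0,0,0],
])

```text
clock: 4.53
eef_pos: [670.6, 176.5, 66.1]
tcp_rot: [-3.141, -0.001, -0.185]
contact_force: [0.6, 0.4, 0.8]
opening: 0.999
```

drive_tool([
  [0,0,0,0],
  [0,0,0,0],
  [0,0,0,0],
  [0,0,0,0],
  [0,0,0,0],
  [0,0,0,0],
  [0,0,0,0],
  [0,0,0,0],
], jaw=1, force=40)

```text
clock: 5.2
eef_pos: [671.0, 176.4, 67.0]
tcp_rot: [-3.141, -0.002, -0.185]
contact_force: [-1.5, -1.3, 5.0]
opening: 0.643
```

```bash
python3 -c "
from h import *
to(427.3,-192.2,200,0.0755)"
```

```text
t 5.2 pos [671.  176.4  67. ] rpy [-3.141e+00 -2.000e-03 -1.850e-01] F [-1.5 -1.3  5. ] open 0.643
tool cm [-17.17  40.72 -13.3 ] dist 461.0 turn -0.261
```

drive_tool([
  [0,0,-0.3,0],
  [0,0,-1,0],
  [0,0,-2,0],
  [0,0,-2.5,0],
  [0,0,-2.5,0],
  [0,0,-2.5,0],
  [0,0,-2,0],
  [0,0,-0.7,-0.061],
  [0,0,0,-0.1],
  [0,0,0,-0.1],
  [0,0,0,0],
  [0,0,0,0],
])

```text
clock: 6.2
eef_pos: [669.9, 176.4, 200.6]
tcp_rot: [-3.142, 0.0, 0.073]
contact_force: [0.7, 1.0, -4.4]
opening: 0.649
```

```bash
python3 -c "
from h import *
to(427.3,-192.2,200,0.0755)"
```

```text
t 6.2 pos [669.9 176.4 200.6] rpy [-3.142  0.     0.073] F [ 0.7  1.  -4.4] open 0.649
tool cm [-26.88  35.     0.06] dist 441.0 turn -0.003
```

drive_tool([
  [-0.504,0.656,0,0],
  [-1.176,1.53,0,0],
  [-1.68,2.188,0,0],
  [-1.68,2.188,0,0],
  [-1.68,2.188,0,0],
  [-1.68,2.188,0,0],
  [-1.68,2.188,0,0],
  [-1.68,2.188,0,0],
  [-1.68,2.188,0,0],
  [-1.68,2.188,0,0],
  [-1.68,2.188,0,0],
  [-1.68,2.188,0,0],
])

```text
clock: 7.2
eef_pos: [502.7, -78.7, 200.4]
tcp_rot: [3.141, 0.0, 0.073]
contact_force: [-0.4, -0.0, -4.1]
opening: 0.647
```

drive_tool([
  [-1.68,2.188,0,0],
  [-1.68,2.188,0,0],
  [-1.68,2.188,0,0],
  [-1.68,2.188,0,0],
  [-1.176,1.53,0,0],
  [-0.504,0.656,0,0],
  [0,0,0,0],
  [0,0,0,0],
  [0,0,0,0],
  [0,0,0,0],
])

```text
clock: 8.03
eef_pos: [429.1, -192.3, 200.3]
tcp_rot: [-3.141, -0.0, 0.076]
contact_force: [-0.4, 0.7, -4.4]
opening: 0.646
```

```bash
python3 -c "
from h import *
to(427.3,-192.2,63,0.0755)"
```

```text
t 8.03 pos [ 429.1 -192.3  200.3] rpy [-3.141 -0.     0.076] F [-0.4  0.7 -4.4] open 0.646
tool cm [-0.18 -0.02 13.73] dist 137.0 turn 0.001
```

drive_tool([
  [-0.15,0,1,0],
  [0,0,2.2,0],
  [0,0,2.5,0],
  [0,0,2.5,0],
  [0,0,2,0],
  [0,0,0.8,0],
  [0,0,0,0],
  [0,0,0,0],
  [0,0,0,0],
])

```text
clock: 8.78
eef_pos: [428.0, -193.3, 91.2]
tcp_rot: [3.141, -0.001, 0.076]
contact_force: [0.7, 0.2, -4.0]
opening: 0.646
```

```bash
python3 -c "
from h import *
to(427.3,-192.2,63,0.0755)
p,d=cams.grab_frame('scene');q,d=cams.grab_frame('top')
a=cv2.resize(p[100:280,110:290,::-1],(400,400));b=cv2.resize(q[80:270,280:470,::-1],(400,400));cv2.imwrite('pics/a3.png',np.hstack([a,b]))"
```

```text
t 8.78 pos [ 428.  -193.3   91.2] rpy [ 3.141e+00 -1.000e-03  7.600e-02] F [ 0.7  0.2 -4. ] open 0.646
tool cm [-0.06 -0.11  2.82] dist 28.0 turn 0.001
```

View pics/a3.png

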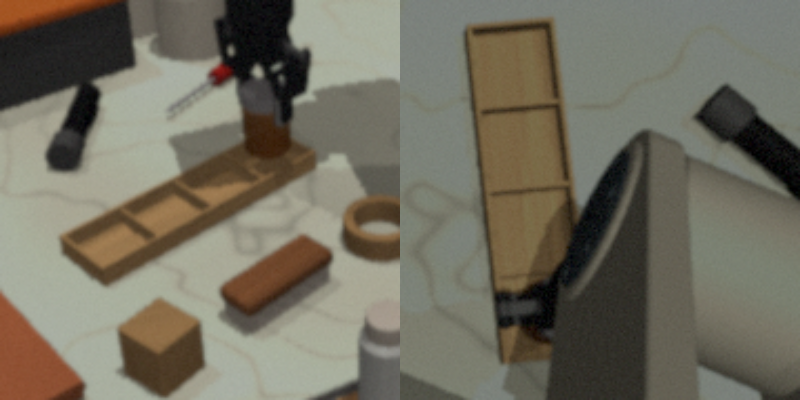

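Jar hangs upright over the front compartment (left image 268,140). I lower slowly.

drive_tool([
  [0,-0.05,0.5,0],
  [0,0,0.6,0],
  [0,0,0.5,0],
  [0,0,0.3,0],
  [0,0,0.2,0],
  [0,0,0.15,0],
  [0,0,0.15,0],
  [0,0,0.1,0],
  [0,0,0.1,0],
  [0,0,0,0],
  [0,0,0,0],
])

```text
clock: 9.8
eef_pos: [427.1, -192.6, 64.3]
tcp_rot: [-3.142, -0.0, 0.076]
contact_force: [0.0, -0.9, -4.6]
opening: 0.647
```

drive_tool([
  [0,0,0.1,0],
  [0,0,0.05,0],
  [0,0,0.05,0],
  [0,0,0,0],
  [0,0,0,0],
])

```text
clock: 10.22
eef_pos: [427.2, -192.7, 62.9]
tcp_rot: [3.141, -0.0, 0.076]
contact_force: [-3.9, 1.4, 7.6]
opening: 0.646
```

Floor contact (force −4.6 → +7.6 N). Now I release and rise.

drive_tool([
  [0,0,0,0],
  [0,0,0,0],
  [0,0,0,0],
  [0,0,0,0],
  [0,0,0,0],
  [0,0,-0.5,0],
  [0,0,-1.5,0],
  [0,0,-2.5,0],
  [0,0,-3,0],
  [0,0,-3,0],
  [0,0,-2,0],
  [0,0,-1,0],
], jaw=0)

```text
clock: 11.22
eef_pos: [428.3, -193.1, 200.4]
tcp_rot: [3.14, -0.004, 0.076]
contact_force: [0.9, 0.2, 0.8]
opening: 1.0
```

drive_tool([
  [0,0,0,0.1],
  [0,0,0,0.1],
  [0,0,0,0.061],
  [0,0,0,0],
  [0,0,0,0],
])

```text
clock: 11.63
eef_pos: [426.8, -192.4, 196.8]
tcp_rot: [-3.141, 0.001, -0.183]
contact_force: [0.4, -0.3, -0.9]
opening: 0.998
```

```bash
python3 -c "
from h import *
to(590.8,188,198,-0.185)"
```

```text
t 11.63 pos [ 426.8 -192.4  196.8] rpy [-3.141e+00  1.000e-03 -1.830e-01] F [ 0.4 -0.3 -0.9] open 0.998
tool cm [  9.2  -40.39  -0.12] dist 414.0 turn 0.002
```

drive_tool([
  [0.17,-0.76,0,0],
  [0.4,-1.77,0,0],
  [0.575,-2.524,0,0],
  [0.575,-2.524,0,0],
  [0.575,-2.524,0,0],
  [0.575,-2.524,0,0],
  [0.575,-2.524,0,0],
  [0.575,-2.524,0,0],
  [0.575,-2.524,0,0],
  [0.575,-2.524,0,0],
  [0.575,-2.524,0,0],
  [0.575,-2.524,0,0],
])

```text
clock: 12.63
eef_pos: [540.5, 70.6, 197.0]
tcp_rot: [3.142, 0.001, -0.183]
contact_force: [0.0, 0.3, 0.3]
opening: 0.999
```

drive_tool([
  [0.575,-2.524,0,0],
  [0.575,-2.524,0,0],
  [0.575,-2.524,0,0],
  [0.575,-2.524,0,0],
  [0.4,-1.77,0,0],
  [0.17,-0.76,0,0],
  [0,0,0,0],
  [0,0,0,0],
  [0,0,0,0],
  [0,0,0,0],
])

```text
clock: 13.47
eef_pos: [591.4, 186.5, 197.3]
tcp_rot: [3.141, 0.0, -0.186]
contact_force: [0.3, -0.8, 0.1]
opening: 1.0
```

```bash
python3 -c "
from h import *
to(590.8,188,74,-0.185)
for n in('top','scene'):
    p,W=cloud(n);x,y,z=W[...,0],W[...,1],W[...,2]
    P=W[(x>390)&(x<465)&(y>-235)&(y<-150)&(z>75)&(z<92)]
    print(n,len(P),rect(P) if len(P)>5 else '', np.percentile(P[:,2],90) if len(P) else '')
cv2.imwrite('pics/a4.png',cv2.resize(p[80:330,110:410,::-1],None,fx=2.5,fy=2.4))
"
```

```text
t 13.47 pos [591.4 186.5 197.3] rpy [ 3.141  0.    -0.186] F [ 0.3 -0.8  0.1] open 1.0
tool cm [-0.08 -0.14 12.33] dist 123.0 turn -0.001
top 846 [ 425.54 -190.99   54.46   54.97   85.26] 85.61724892802229
scene 239 [ 429.84 -189.66   57.47   52.69   24.71] 84.08671209096083
```

View pics/a4.png

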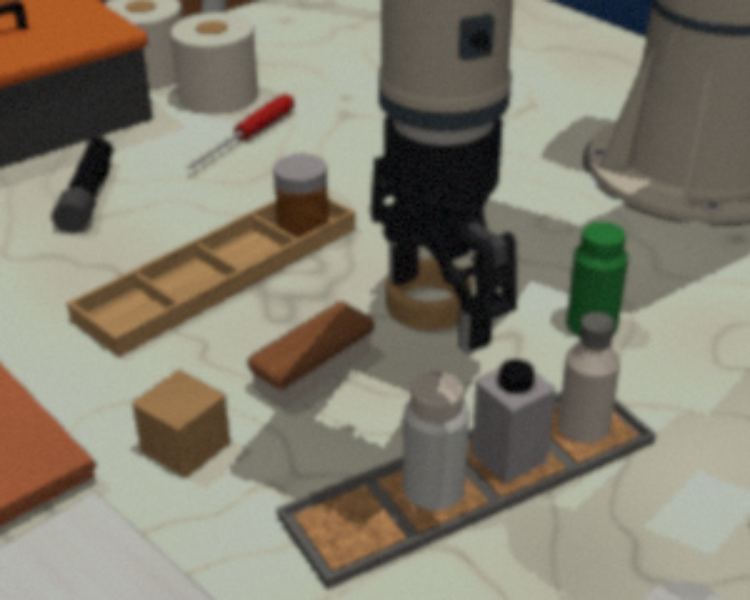

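The jar stands upright in the front compartment (300,195), and the jaws are over the can (435,440). Descending on the can.

drive_tool([
  [-0.08,-0.14,1,0],
  [0,0,2,0],
  [0,0,2.5,0],
  [0,0,2.5,0],
  [0,0,2,0],
  [0,0,1.5,0],
  [0,0,1,0],
  [0,0,0,0],
  [0,0,0,0],
  [0,0,0,0],
])

```text
clock: 14.4
eef_pos: [591.9, 189.2, 73.1]
tcp_rot: [-3.141, -0.001, -0.185]
contact_force: [1.0, 0.6, 0.1]
opening: 0.996
```

drive_tool([
  [0,0,0,0],
  [0,0,0,0],
  [0,0,0,0],
  [0,0,0,0],
  [0,0,0,0],
  [0,0,0,0],
  [0,0,0,0],
  [0,0,0,0],
], jaw=1, force=40)

```text
clock: 15.07
eef_pos: [591.8, 189.2, 73.2]
tcp_rot: [-3.141, -0.001, -0.185]
contact_force: [-1.1, -0.3, 7.3]
opening: 0.573
```

drive_tool([
  [0,0,-0.3,0],
  [0,0,-1,0],
  [0,0,-2,0],
  [0,0,-2.5,0],
  [0,0,-2.5,0],
  [0,0,-2.5,0],
  [0,0,-2,0],
  [0,0,-0.7,-0.061],
  [0,0,0,-0.1],
  [0,0,0,-0.1],
  [0,0,0,0],
  [0,0,0,0],
])

```text
clock: 16.07
eef_pos: [591.1, 189.0, 207.6]
tcp_rot: [-3.142, 0.0, 0.073]
contact_force: [0.8, 0.3, -1.9]
opening: 0.575
```

```bash
python3 -c "
from h import *
to(503.1,-186,205,0.0755)"
```

```text
t 16.07 pos [591.1 189.  207.6] rpy [-3.142  0.     0.073] F [ 0.8  0.3 -1.9] open 0.575
tool cm [-11.5   36.76   0.26] dist 385.0 turn -0.003
```

drive_tool([
  [-0.216,0.69,0,0],
  [-0.503,1.608,0,0],
  [-0.719,2.297,0,0],
  [-0.719,2.297,0,0],
  [-0.719,2.297,0,0],
  [-0.719,2.297,0,0],
  [-0.719,2.297,0,0],
  [-0.719,2.297,0,0],
  [-0.719,2.297,0,0],
  [-0.719,2.297,0,0],
  [-0.719,2.297,0,0],
  [-0.719,2.297,0,0],
])

```text
clock: 17.07
eef_pos: [530.1, -71.0, 207.2]
tcp_rot: [3.141, 0.001, 0.074]
contact_force: [-0.6, -0.3, -1.6]
opening: 0.572
```

drive_tool([
  [-0.719,2.297,0,0],
  [-0.719,2.297,0,0],
  [-0.719,2.297,0,0],
  [-0.719,2.297,0,0],
  [-0.503,1.608,0,0],
  [-0.216,0.69,0,0],
  [0,0,0,0],
  [0,0,0,0],
  [0,0,0,0],
  [0,0,0,0],
])

```text
clock: 17.9
eef_pos: [504.5, -185.3, 207.3]
tcp_rot: [-3.141, 0.0, 0.077]
contact_force: [0.2, -0.2, -0.8]
opening: 0.572
```

```bash
python3 -c "
from h import *
to(503.1,-186,69,0.0755)"
```

```text
t 17.9 pos [ 504.5 -185.3  207.3] rpy [-3.141  0.     0.077] F [ 0.2 -0.2 -0.8] open 0.572
tool cm [-0.14  0.06 13.83] dist 138.0 turn 0.001
```

drive_tool([
  [-0.1,0,1,0],
  [0,0,2.2,0],
  [0,0,2.5,0],
  [0,0,2.5,0],
  [0,0,2,0],
  [0,0,1,0],
  [0,0,0.5,0],
  [0,0,0.5,0],
  [0,0,0,0],
  [0,0,0,0],
  [0,0,0,0],
])

```text
clock: 18.82
eef_pos: [504.1, -186.4, 86.2]
tcp_rot: [3.141, -0.002, 0.076]
contact_force: [-0.4, -0.1, -1.4]
opening: 0.572
```

drive_tool([
  [0,0,0.3,0],
  [0,0,0.2,0],
  [0,0,0.2,0],
  [0,0,0.15,0],
  [0,0,0.15,0],
  [0,0,0.1,0],
  [0,0,0.1,0],
  [0,0,0.1,0],
  [0,0,0.1,0],
  [0,0,0,0],
  [0,0,0,0],
  [0,0,0,0],
])

```text
clock: 19.82
eef_pos: [503.5, -186.2, 71.3]
tcp_rot: [3.142, -0.0, 0.076]
contact_force: [-0.8, -0.3, -1.6]
opening: 0.573
```

drive_tool([
  [0,0,0.1,0],
  [0,0,0.1,0],
  [0,0,0.05,0],
  [0,0,0,0],
  [0,0,0,0],
])

```text
clock: 20.23
eef_pos: [503.6, -186.3, 69.2]
tcp_rot: [3.141, -0.0, 0.076]
contact_force: [-0.5, 0.3, 5.5]
opening: 0.569
```

drive_tool([
  [0,0,0,0],
  [0,0,0,0],
  [0,0,0,0],
  [0,0,0,0],
  [0,0,0,0],
  [0,0,-0.5,0],
  [0,0,-1.5,0],
  [0,0,-2.5,0],
  [0,0,-3,0],
  [0,0,-3,0],
  [0,0,-2,0],
  [0,0,-1,0],
], jaw=0)

```text
clock: 21.23
eef_pos: [504.6, -186.7, 207.1]
tcp_rot: [3.14, -0.004, 0.076]
contact_force: [0.6, 0.3, -0.6]
opening: 1.003
```

drive_tool([
  [0,0,0,0.1],
  [0,0,0,0.087],
  [0,0,0,0],
  [0,0,0,0],
])

```text
clock: 21.57
eef_pos: [503.0, -186.1, 203.3]
tcp_rot: [-3.141, 0.001, -0.108]
contact_force: [-0.9, -0.2, 1.1]
opening: 1.002
```

```bash
python3 -c "
from h import *
to(521.2,203.6,200,-0.11)"
```

```text
t 21.57 pos [ 503.  -186.1  203.3] rpy [-3.141e+00  1.000e-03 -1.080e-01] F [-0.9 -0.2  1.1] open 1.002
tool cm [ -2.41 -38.93   0.33] dist 390.0 turn 0.002
```

drive_tool([
  [-0.045,-0.73,0,0],
  [-0.105,-1.7,0,0],
  [-0.15,-2.433,0,0],
  [-0.15,-2.433,0,0],
  [-0.15,-2.433,0,0],
  [-0.15,-2.433,0,0],
  [-0.15,-2.433,0,0],
  [-0.15,-2.433,0,0],
  [-0.15,-2.433,0,0],
  [-0.15,-2.433,0,0],
  [-0.15,-2.433,0,0],
  [-0.15,-2.433,0,0],
])

```text
clock: 22.57
eef_pos: [516.2, 83.2, 203.4]
tcp_rot: [3.142, 0.001, -0.109]
contact_force: [0.8, 1.2, -0.4]
opening: 1.0
```

drive_tool([
  [-0.15,-2.433,0,0],
  [-0.15,-2.433,0,0],
  [-0.15,-2.433,0,0],
  [-0.15,-2.433,0,0],
  [-0.105,-1.7,0,0],
  [-0.045,-0.73,0,0],
  [0,0,0,0],
  [0,0,0,0],
  [0,0,0,0],
  [0,0,0,0],
])

```text
clock: 23.4
eef_pos: [522.7, 202.3, 203.7]
tcp_rot: [3.141, 0.0, -0.112]
contact_force: [0.2, 1.3, -0.3]
opening: 1.006
```

```bash
python3 -c "
from h import *
to(521.2,203.6,72,-0.11)
for n in('top','scene'):
    p,W=cloud(n);x,y,z=W[...,0],W[...,1],W[...,2]
    for nm,P in(('can',W[(x>470)&(x<540)&(y>-225)&(y<-150)&(z>108)&(z<122)]),('canister',W[(x>485)&(x<556)&(y>170)&(y<240)&(z>88)&(z<98)])):
        print(n,nm,len(P),rect(P) if len(P)>5 else '', np.percentile(P[:,2],90) if len(P) else '')
cv2.imwrite('pics/a5.png',cv2.resize(p[80:330,110:410,::-1],None,fx=2.5,fy=2.4))
"
```

```text
t 23.4 pos [522.7 202.3 203.7] rpy [ 3.141  0.    -0.112] F [ 0.2  1.3 -0.3] open 1.006
tool cm [-0.16 -0.12 13.17] dist 132.0 turn -0.002
top can 448 [ 500.99 -185.78   38.67   38.36   32.91] 117.32513832392691
top canister 315 [514.27 203.74  47.06  35.59  85.04] 95.98123757021898
scene can 138 [ 505.13 -184.23   38.6    38.52   13.56] 116.25279135819382
scene canister 274 [523.26 204.66  46.39  47.04  83.32] 94.98470737514239
```

View pics/a5.png

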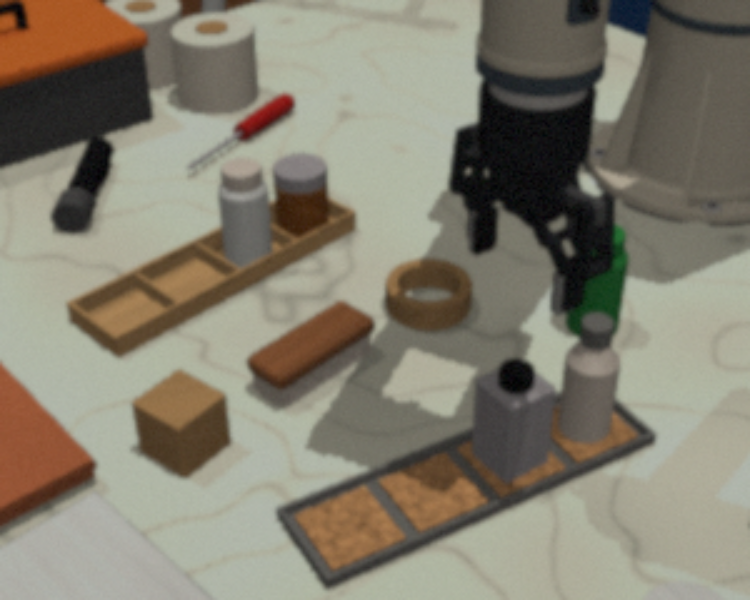

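The can stands upright in the second compartment (245,210); the canister (512,425) is next.

drive_tool([
  [-0.13,-0.1,1,0],
  [0,0,2,0],
  [0,0,2.5,0],
  [0,0,2.5,0],
  [0,0,2.5,0],
  [0,0,1.6,0],
  [0,0,1,0],
  [0,0,0,0],
  [0,0,0,0],
  [0,0,0,0],
])

```text
clock: 24.33
eef_pos: [522.3, 204.6, 73.6]
tcp_rot: [-3.141, -0.001, -0.111]
contact_force: [-0.3, -0.1, -0.6]
opening: 0.998
```

drive_tool([
  [0,0,0,0],
  [0,0,0,0],
  [0,0,0,0],
  [0,0,0,0],
  [0,0,0,0],
  [0,0,0,0],
  [0,0,0,0],
  [0,0,0,0],
], jaw=1, force=40)

```text
clock: 25.0
eef_pos: [522.0, 204.5, 73.6]
tcp_rot: [-3.141, -0.001, -0.111]
contact_force: [-1.2, -1.9, 6.1]
opening: 0.534
```

drive_tool([
  [0,0,-0.3,0],
  [0,0,-1,0],
  [0,0,-2,0],
  [0,0,-2.5,0],
  [0,0,-2.5,0],
  [0,0,-2.5,0],
  [0,0,-2,0],
  [0,0,-0.7,0],
  [0,0,0,-0.1],
  [0,0,0,-0.087],
  [0,0,0,0],
  [0,0,0,0],
])

```text
clock: 26.0
eef_pos: [521.1, 204.2, 207.3]
tcp_rot: [3.141, 0.001, 0.073]
contact_force: [-0.2, -0.2, -3.3]
opening: 0.533
```

```bash
python3 -c "
from h import *
to(579.2,-180.5,205,0.0755)"
```

```text
t 26.0 pos [521.1 204.2 207.3] rpy [3.141e+00 1.000e-03 7.300e-02] F [-0.2 -0.2 -3.3] open 0.533
tool cm [ 2.99 38.8   0.23] dist 389.0 turn -0.002
```

drive_tool([
  [0.056,0.728,0,0],
  [0.131,1.698,0,0],
  [0.187,2.425,0,0],
  [0.187,2.425,0,0],
  [0.187,2.425,0,0],
  [0.187,2.425,0,0],
  [0.187,2.425,0,0],
  [0.187,2.425,0,0],
  [0.187,2.425,0,0],
  [0.187,2.425,0,0],
  [0.187,2.425,0,0],
  [0.187,2.425,0,0],
])

```text
clock: 27.0
eef_pos: [562.0, -61.7, 207.4]
tcp_rot: [-3.142, 0.001, 0.073]
contact_force: [0.2, 0.3, -2.4]
opening: 0.532
```

drive_tool([
  [0.187,2.425,0,0],
  [0.187,2.425,0,0],
  [0.187,2.425,0,0],
  [0.187,2.425,0,0],
  [0.131,1.698,0,0],
  [0.056,0.728,0,0],
  [0,0,0,0],
  [0,0,0,0],
  [0,0,0,0],
  [0,0,0,0],
])

```text
clock: 27.83
eef_pos: [580.6, -179.1, 207.7]
tcp_rot: [-3.141, 0.0, 0.076]
contact_force: [0.2, 0.3, -3.7]
opening: 0.532
```

```bash
python3 -c "
from h import *
to(579.2,-180.5,69.6,0.0755)"
```

```text
t 27.83 pos [ 580.6 -179.1  207.7] rpy [-3.141  0.     0.076] F [ 0.2  0.3 -3.7] open 0.532
tool cm [-0.15  0.13 13.81] dist 138.0 turn 0.001
```

drive_tool([
  [-0.12,0.05,1,0],
  [0,0,2.2,0],
  [0,0,2.5,0],
  [0,0,2.5,0],
  [0,0,2,0],
  [0,0,1,0],
  [0,0,0.5,0],
  [0,0,0.5,0],
  [0,0,0,0],
  [0,0,0,0],
  [0,0,0,0],
])

```text
clock: 28.75
eef_pos: [580.3, -181.0, 86.9]
tcp_rot: [3.141, -0.002, 0.076]
contact_force: [0.4, 0.4, -3.4]
opening: 0.53
```

drive_tool([
  [0,0,0.3,0],
  [0,0,0.2,0],
  [0,0,0.2,0],
  [0,0,0.15,0],
  [0,0,0.15,0],
  [0,0,0.1,0],
  [0,0,0.1,0],
  [0,0,0.1,0],
  [0,0,0.1,0],
  [0,0,0,0],
  [0,0,0,0],
  [0,0,0,0],
])

```text
clock: 29.75
eef_pos: [579.7, -180.8, 71.8]
tcp_rot: [3.142, -0.0, 0.076]
contact_force: [-0.2, 0.3, -3.8]
opening: 0.534
```

drive_tool([
  [0,0,0.1,0],
  [0,0,0.05,0],
  [0,0,0,0],
  [0,0,0,0],
])

```text
clock: 30.08
eef_pos: [579.6, -180.8, 70.2]
tcp_rot: [-3.142, 0.0, 0.076]
contact_force: [0.6, 0.3, -2.9]
opening: 0.535
```

drive_tool([
  [0,0,0.05,0],
  [0,0,0.05,0],
  [0,0,0,0],
  [0,0,0,0],
])

```text
clock: 30.42
eef_pos: [579.7, -180.9, 69.6]
tcp_rot: [3.142, -0.0, 0.076]
contact_force: [-2.6, -0.3, 2.1]
opening: 0.532
```

Contact. Release, rise, and turn for the bottle.

drive_tool([
  [0,0,0,0],
  [0,0,0,0],
  [0,0,0,0],
  [0,0,0,0],
  [0,0,0,0],
  [0,0,-0.5,0],
  [0,0,-1.5,0],
  [0,0,-2.5,0],
  [0,0,-3,0],
  [0,0,-3,0],
  [0,0,-2,0],
  [0,0,-1,0],
], jaw=0)

```text
clock: 31.42
eef_pos: [581.0, -181.2, 207.9]
tcp_rot: [3.14, -0.004, 0.076]
contact_force: [-0.4, -0.4, 0.6]
opening: 0.998
```

drive_tool([
  [0,0,0,0.1],
  [0,0,0,0.1],
  [0,0,0,0.061],
  [0,0,0,0],
  [0,0,0,0],
])

```text
clock: 31.83
eef_pos: [579.3, -180.7, 203.8]
tcp_rot: [-3.141, 0.001, -0.183]
contact_force: [0.5, -0.0, -0.2]
opening: 1.001
```

```bash
python3 -c "
from h import *
to(446.3,218.8,200,-0.185)"
```

```text
t 31.83 pos [ 579.3 -180.7  203.8] rpy [-3.141e+00  1.000e-03 -1.830e-01] F [ 0.5 -0.  -0.2] open 1.001
tool cm [-20.35 -36.86   0.38] dist 421.0 turn 0.002
```

drive_tool([
  [-0.38,-0.69,0,0],
  [-0.89,-1.613,0,0],
  [-1.272,-2.304,0,0],
  [-1.272,-2.304,0,0],
  [-1.272,-2.304,0,0],
  [-1.272,-2.304,0,0],
  [-1.272,-2.304,0,0],
  [-1.272,-2.304,0,0],
  [-1.272,-2.304,0,0],
  [-1.272,-2.304,0,0],
  [-1.272,-2.304,0,0],
  [-1.272,-2.304,0,0],
])

```text
clock: 32.83
eef_pos: [487.7, 95.5, 204.1]
tcp_rot: [-3.142, 0.0, -0.183]
contact_force: [0.0, 0.1, -1.3]
opening: 1.006
```

drive_tool([
  [-1.272,-2.304,0,0],
  [-1.272,-2.304,0,0],
  [-1.272,-2.304,0,0],
  [-1.272,-2.304,0,0],
  [-0.89,-1.613,0,0],
  [-0.38,-0.69,0,0],
  [0,0,0,0],
  [0,0,0,0],
  [0,0,0,0],
  [0,0,0,0],
])

```text
clock: 33.67
eef_pos: [447.8, 218.0, 204.2]
tcp_rot: [3.141, 0.0, -0.186]
contact_force: [-0.4, 0.2, -0.1]
opening: 1.005
```

```bash
python3 -c "
from h import *
to(446.3,218.8,75,-0.185)
for n in('top','scene'):
    p,W=cloud(n);x,y,z=W[...,0],W[...,1],W[...,2]
    for nm,P in(('canister',W[(x>545)&(x<612)&(y>-225)&(y<-140)&(z>86)&(z<94)]),('bottle',W[(x>425)&(x<466)&(y>190)&(y<240)&(z>121)&(z<131)])):
        print(n,nm,len(P),rect(P) if len(P)>5 else '', np.percentile(P[:,2],90) if len(P) else '')
cv2.imwrite('pics/a6.png',cv2.resize(p[80:330,110:410,::-1],None,fx=2.5,fy=2.4))
"
```

```text
t 33.67 pos [447.8 218.  204.2] rpy [ 3.141  0.    -0.186] F [-0.4  0.2 -0.1] open 1.005
tool cm [-0.16 -0.05 12.92] dist 129.0 turn -0.001
top canister 440 [ 577.19 -181.02   46.52   46.17    4.31] 91.52360154071891
top bottle 12 [436.04 219.58  14.92   8.55  39.68] 127.80151884999734
scene canister 143 [ 5.8055e+02 -1.7774e+02  4.8510e+01  4.7060e+01  2.0000e-01] 91.20305554868241
scene bottle 106 [446.93 218.72  25.92  24.93  55.95] 126.42872184264468
```

View pics/a6.png

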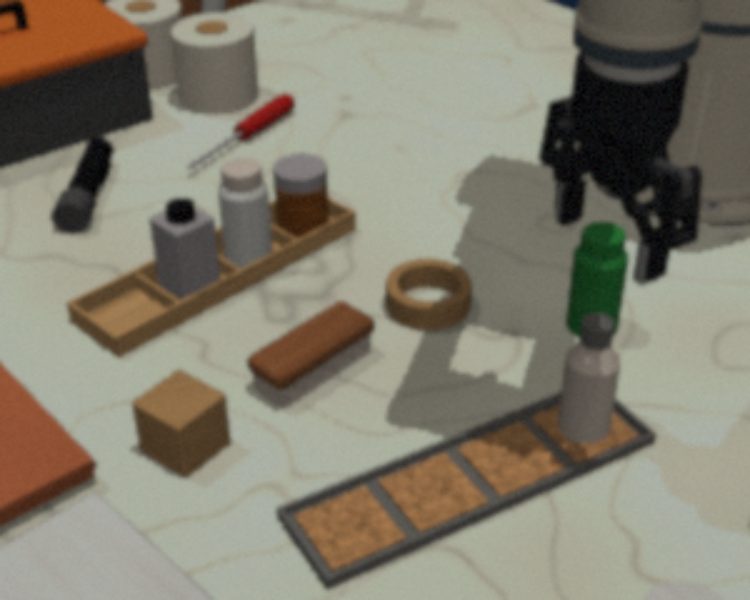

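The canister stands upright in the third compartment (187,250); the bottle (590,385) is next.

drive_tool([
  [-0.13,-0.05,1,0],
  [0,0,2,0],
  [0,0,2.5,0],
  [0,0,2.5,0],
  [0,0,2.3,0],
  [0,0,1.6,0],
  [0,0,1,0],
  [0,0,0.2,0],
  [0,0,0,0],
  [0,0,0,0],
  [0,0,0,0],
])

```text
clock: 34.68
eef_pos: [447.0, 220.0, 74.2]
tcp_rot: [-3.141, -0.001, -0.185]
contact_force: [-0.5, 0.6, 0.6]
opening: 1.0
```

drive_tool([
  [0,0,0,0],
  [0,0,0,0],
  [0,0,0,0],
  [0,0,0,0],
  [0,0,0,0],
  [0,0,0,0],
  [0,0,0,0],
  [0,0,0,0],
], jaw=1, force=40)

```text
clock: 35.35
eef_pos: [446.6, 219.6, 73.9]
tcp_rot: [-3.142, -0.001, -0.185]
contact_force: [-1.1, -3.4, 7.5]
opening: 0.506
```

drive_tool([
  [0,0,-0.3,0],
  [0,0,-1,0],
  [0,0,-2,0],
  [0,0,-2.5,0],
  [0,0,-2.5,0],
  [0,0,-2.5,0],
  [0,0,-2,0],
  [0,0,-0.7,-0.061],
  [0,0,0,-0.1],
  [0,0,0,-0.1],
  [0,0,0,0],
  [0,0,0,0],
])

```text
clock: 36.35
eef_pos: [446.1, 219.7, 208.7]
tcp_rot: [-3.141, -0.0, 0.073]
contact_force: [0.1, -0.4, -1.3]
opening: 0.506
```

```bash
python3 -c "
from h import *
to(655.5,-174.5,205,0.0755)"
```

```text
t 36.35 pos [446.1 219.7 208.7] rpy [-3.141 -0.     0.073] F [ 0.1 -0.4 -1.3] open 0.506
tool cm [18.02 40.83  0.37] dist 446.0 turn -0.003
```

drive_tool([
  [0.338,0.766,0,0],
  [0.788,1.786,0,0],
  [1.126,2.552,0,0],
  [1.126,2.552,0,0],
  [1.126,2.552,0,0],
  [1.126,2.552,0,0],
  [1.126,2.552,0,0],
  [1.126,2.552,0,0],
  [1.126,2.552,0,0],
  [1.126,2.552,0,0],
  [1.126,2.552,0,0],
  [1.126,2.552,0,0],
])

```text
clock: 37.35
eef_pos: [591.4, -52.8, 208.1]
tcp_rot: [3.142, 0.001, 0.073]
contact_force: [0.5, 0.2, -1.4]
opening: 0.507
```

drive_tool([
  [1.126,2.552,0,0],
  [1.126,2.552,0,0],
  [1.126,2.552,0,0],
  [1.126,2.552,0,0],
  [0.788,1.786,0,0],
  [0.338,0.766,0,0],
  [0,0,0,0],
  [0,0,0,0],
  [0,0,0,0],
  [0,0,0,0],
])

```text
clock: 38.18
eef_pos: [656.3, -172.7, 208.3]
tcp_rot: [-3.141, 0.001, 0.076]
contact_force: [-0.1, -0.3, -1.7]
opening: 0.503
```

```bash
python3 -c "
from h import *
to(655.5,-174.5,70,0.0755)"
```

```text
t 38.18 pos [ 656.3 -172.7  208.3] rpy [-3.141e+00  1.000e-03  7.600e-02] F [-0.1 -0.3 -1.7] open 0.503
tool cm [-0.1   0.17 13.83] dist 138.0 turn 0.001
```

drive_tool([
  [-0.08,0.08,1,0],
  [0,0,2.2,0],
  [0,0,2.5,0],
  [0,0,2.5,0],
  [0,0,2,0],
  [0,0,1,0],
  [0,0,0.5,0],
  [0,0,0.5,0],
  [0,0,0,0],
  [0,0,0,0],
  [0,0,0,0],
])

```text
clock: 39.1
eef_pos: [656.9, -174.8, 87.5]
tcp_rot: [3.141, -0.002, 0.076]
contact_force: [0.2, -0.1, -1.1]
opening: 0.504
```

drive_tool([
  [0,0,0.3,0],
  [0,0,0.2,0],
  [0,0,0.2,0],
  [0,0,0.15,0],
  [0,0,0.15,0],
  [0,0,0.1,0],
  [0,0,0.1,0],
  [0,0,0.1,0],
  [0,0,0.1,0],
  [0,0,0,0],
  [0,0,0,0],
  [0,0,0,0],
])

```text
clock: 40.1
eef_pos: [656.2, -174.7, 72.3]
tcp_rot: [3.142, -0.0, 0.076]
contact_force: [-0.1, -0.0, -1.1]
opening: 0.507
```

drive_tool([
  [0,0,0.1,0],
  [0,0,0.1,0],
  [0,0,0,0],
  [0,0,0,0],
])

```text
clock: 40.43
eef_pos: [656.1, -174.7, 70.2]
tcp_rot: [-3.142, 0.0, 0.076]
contact_force: [-0.4, 0.3, -1.2]
opening: 0.507
```

drive_tool([
  [0,0,0.05,0],
  [0,0,0.05,0],
  [0,0,0,0],
  [0,0,0,0],
])

```text
clock: 40.77
eef_pos: [656.6, -174.7, 70.0]
tcp_rot: [3.141, -0.001, 0.076]
contact_force: [-1.2, 1.0, 5.5]
opening: 0.504
```

Contact. Release, rise, and back off for a clear view.

drive_tool([
  [0,0,0,0],
  [0,0,0,0],
  [0,0,0,0],
  [0,0,0,0],
  [0,0,0,0],
  [0,0,-0.5,0],
  [0,0,-1.5,0],
  [0,0,-2.5,0],
  [0,0,-3,0],
  [0,0,-3,0],
  [0,0,-3,0],
  [0,0,-2,0],
], jaw=0)

```text
clock: 41.77
eef_pos: [657.0, -174.9, 228.0]
tcp_rot: [3.14, -0.003, 0.076]
contact_force: [0.5, -0.3, 0.4]
opening: 0.999
```

drive_tool([
  [0,-1,0,0],
  [0,-2,0,0],
  [0,-2.5,0,0],
  [0,-2.5,0,0],
  [0,-2.5,0,0],
  [0,-2.5,0,0],
  [0,-2.5,0,0],
  [0,-2.5,0,0],
  [0,-2.5,0,0],
  [0,-2,0,0],
  [0,-1,0,0],
  [0,0,0,0],
])

```text
clock: 42.77
eef_pos: [637.9, 61.7, 223.9]
tcp_rot: [-3.141, 0.001, 0.078]
contact_force: [-0.7, -0.9, -0.2]
opening: 1.001
```

```bash
python3 -c "
from h import *
im=[]
for n in('top','scene'):
    p,W=cloud(n);x,y,z=W[...,0],W[...,1],W[...,2];im.append(p)
    for nm,X,Y,a in(('jar',427,-192,80),('can',503,-186,112),('canister',579,-181,86),('bottle',655,-175,118)):
        P=W[(abs(x-X)<34)&(abs(y-Y)<36)&(abs(z-a-4)<5)]
        print(n,nm,len(P),rect(P) if len(P)>5 else '', np.percentile(P[:,2],90) if len(P) else '')
cv2.imwrite('pics/a7.png',np.hstack([cv2.resize(im[1][80:280,110:310,::-1],(400,400)),cv2.resize(im[0][70:270,250:450,::-1],(400,400))]))
"
```

```text
top jar 830 [ 425.68 -191.33   54.85   54.27   17.26] 85.63576117791342
top can 438 [ 500.96 -186.41   38.67   38.16   43.5 ] 117.39853551295376
top canister 453 [ 576.97 -180.97   46.12   46.53    3.69] 91.45686424351167
top bottle 182 [ 653.51 -176.6    24.39   24.79   45.49] 123.73437323878626
scene jar 29 [ 436.69 -177.58   27.9    13.14   27.32] 84.2138913186107
scene can 23 [ 498.95 -176.68   28.38   14.16   64.85] 116.09349735055163
scene canister 156 [ 581.05 -178.84   48.64   47.4     5.76] 91.73303569538844
scene bottle 71 [ 658.46 -173.84   28.35   22.77   56.02] 122.77760416626681
```

View pics/a7.png

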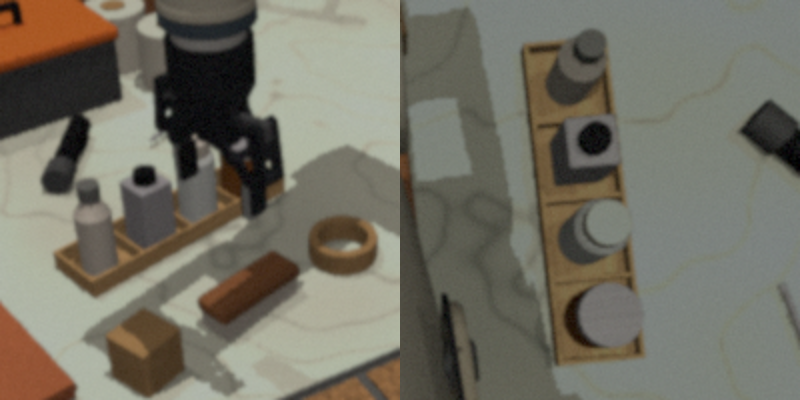

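All four stand upright in their compartments. In the top view, back to front: bottle (580,65), canister (588,145), can (600,230), jar (608,315). The gripper is clear of them, so I hand in.

```bash
python3 -c "
from rig import job
print(job.sign_off())"
```

```text
the job is handed in; nothing more can be done
None
```

All four containers are in the new tray in reverse order. From front to back they stand as jar, can, canister, bottle; the old tray held them as bottle, canister, can, jar.

- **Setting down:** each was lowered slowly until the force reading showed floor contact (about 2 to 8 N), then released. The clock stood at about 43 s at the end, of the 120 s allowed.
- **Final check:** from above, each container is within about 3 mm of its compartment's measured centre, at the right height for standing on the floor. The gripper was open and clear of everything.
- **What disagreed:** the two cameras differ by about 3 to 5 mm in position, so I steered by the average of the two. In the last scene picture the gripper partly hid the jar and the can, so their final positions come from the top camera. Both cameras had seen each of them upright earlier, after placing.

No check failed.

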